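# Check the hand brake of the reconing turntable

## Task

Check the hand brake of the wooden turntable: with the backs of the fingers (nothing gripped, and no finger round the lever) press the metal brake lever in towards the fixed rubber-covered grip bar until the brake bites and the lever comes up firm, short of the bar. Keep it firmly pressed there, without forcing it, and finish while still holding it in, so that the gap left to the bar can be gauged. Touch neither the bar nor the inner side of the lever, and leave the speaker frame and the loose parts on the bench where they are.

Things in the scene. Friction and masses are not known exactly. Their poses are not given: they have to be found in the camera images.
- brake: Dark grey cast bracket (foot 136 x 52 mm) screwed to the bench beside the turntable; it carries the lever and the grip bar. Origin: on the bench under the lever's pivot. Its z is up; its +x is the way the lever is pressed (from lever to bar); its +y points towards the turntable, so lever and bar run out to its -y. Its highest part, the pivot bolt, is 94 mm above the bench.
- brake_lever (a joint): Angle of the brake lever about its upright pivot, rad: 0 = fully out (sprung rest, parallel to the grip bar), grows as the lever is pressed towards the bar. The brake bites somewhere between 0.15 and 0.28, depending on the wear of the lining. A light return spring asks for 1 N at lever_press when out and about 2 N just before the brake bites; from there the lever is firm, about 10 N more for each mm at lever_press.
- lever_press (a point): Point on the outer face of the lever (the face away from the bar) where the fingers press: half-way up the blade, 72 mm above the bench, 125 mm from the pivot and 42 mm from the lever's free end. It moves with the lever, about 20 to 33 mm until the brake bites.
- lever_blade: Outer half of the bare metal lever, the half that is pressed. The whole lever blade is straight, 12 mm thick, 18 mm high (63 to 81 mm above the bench, open space under it and in front of it), with a 20 mm ball at its free end, 167 mm from the pivot. Origin: on the pivot axis, 72 mm above the bench; the blade runs out along its -y and its -x face is the one to press.
- lever_inner: Inner half of the same lever blade, facing the bar; not to be touched. Origin and axes as lever_blade.
- grip_bar: Fixed straight round bar with a black rubber grip, 22 mm in diameter (25 mm over its end collars), 160 mm long, level, its axis 72 mm above the bench and parallel to the lever at rest, 78 mm from it (61 mm of clear space between them). Origin: on its axis at the bracket end; it runs out along its -y. Not to be touched.
- brake_shoe: Cork-lined brake shoe, 30 x 20 mm, on the short inner arm of the lever next to the turntable's rim; it swings against the rim as the lever is pressed. Origin: on the inner arm, 35 mm from the pivot, 72 mm above the bench; its lining faces along its +y.
- platter: Round wooden platter of the turntable, 230 mm in diameter, 24 mm thick, its top 84 mm above the bench, free to turn. Origin: on its axis at bench height.
- speaker_frame: Chrome loudspeaker frame, 166 mm in diameter and 59 mm high, lying loose, rim down, on the platter (its top 143 mm above the bench). Origin: centre of its underside. Not to be moved.
- capacitor: Brown mica-cased capacitor block, 52 x 36 x 24 mm, with brass tabs at both ends, loose on the bench. Origin: centre of its underside. Not to be moved.
- valve_shield: Round aluminium valve shield, 40 mm in diameter at its foot and 56 mm high, standing loose on the bench. Origin: centre of its underside. Not to be moved.
- screwdriver: Stubby brass screwdriver with a dark wooden handle, 91 mm long and 29 mm thick, lying loose on the bench along its x. Origin: on the bench under its middle. Not to be moved.
Things that resemble listed ones, but are neither listed nor needed, are in the scene too. What is shaped like the brake but yellow is not meant.

How it is judged:
By the outcome, as a careful person would: the job done as asked, in the order asked, and still so for the second after the job is handed in, while the arm keeps its last pose, push and grip.
It also fails if it takes over 34 s, if anything falls off the work surface, if the arm or the gripper's body presses on something with over 40 N, if the wrist force passes 120 N, or if a joint passes its speed limit or range.

## Robot

A 6-joint arm with a two-finger parallel gripper is mounted at the origin on the work surface. World frame = base frame: x ahead of the robot, y to its left, z up, the work surface at z = 0. Lengths are in m, angles in rad, forces in N, time in s.
With the tool pointing down it reaches from about 0.35 to 0.725 m from the base axis. Payload 6 kg.
Tool frame: the origin (TCP) lies between the finger pads; the fingertips stand arm.nose_length ahead of it and the grasp point (between the pads) lies 3 mm ahead of it (arm.nose_length is the distance from the TCP to the fingertips, in m); z points along the fingers, y is the direction in which the jaws open and shut (so a half turn about z gives the same grasp; the last joint's range is limited). The gripper opens to 85 mm and grips with 20 to 120 N. Pads are 22 mm wide; open, the fingers measure 114 mm over their backs; the gripper's body (76 mm by 85 mm) begins 54 mm behind the grasp point. The pads swing forward as they close: fully open they stand 13 mm farther back than shut.
Start: joints at [-0.912, 0.04, 0.085, 0, -1.615, -0.334], TCP at [0.191, -0.569, 0.253] pointing down, gripper open.
Joint ranges: [-2.56, 2.56], [-1.29, 2.01], [-1.08, 1.49], [-3.29, 1.98], [-2.81, -0.18], [-2.99, 2.99]. Speed limits (rad/s): [2.57, 2.57, 3.01, 3.14, 3.14, 3.14].

## Interface

Orientations are given as a rotation vector (axis times angle).
In Python, from bench import arm gives the robot as it stands.
- The arm moves only by the shell command python3 -m handwheel 'ROWS' [FORCE]. ROWS is a JSON object of lists of equal length, an entry for each row: "turn": the turn, a rotation vector about the tool's x, y, z in degrees, a list of three; "travel": the shift along the tool's x, y, z in m, a list of three; "claw": the closure, from -1 (fully open) to 1 (shut). In form: {"turn": [[ax, ay, az], ...], "travel": [[dx, dy, dz], ...], "claw": [claw, ...]}. A call has 1 to 8 rows; each row is the pose to reach, as a shift and turn from the pose commanded when the call began, along the tool's axes at that moment; what a row does not reach only later rows make up. A row lasts 1/12 s, in which the tool goes at most 41.7 mm and 7.16 degrees, less where a joint would pass 70% of its speed; a pose out of reach is approached as far as the arm can. A call with a gripper value outside its range is refused whole. The fingers move at their own pace and stop on an object; FORCE is the grip in N (left out, the last holds). Time passes only in rows, so rows that repeat a pose let the fingers close. It gives the time, the measured TCP pose, the force and the opening at its end, in the units of the state.
- arm.read_state(): the state, without advancing time (a new reading comes with each control period).
- arm.snapshot(name): name is "scene" or "top" or "wrist"; returns a dict with "color" (480x640x3 uint8, red, green, blue), "z_map" (480x640 float32, m along the optical axis (not along the pixel's ray), 0 where there is no reading), "camera_matrix" (3x3 intrinsics, pixels), "pose" (4x4, takes a point from camera to world coordinates); the wrist camera has in their place "tool_from_camera" (4x4, takes a point from camera to tool coordinates, whose origin is the TCP and whose axes are the flange's). Camera axes: x right, y up, looking along -z (the intrinsics and any distortion apply to the point x, -y, -z); pixel columns grow to the right and rows downward; lengths in m; the calibration is good to about 2 mm. A picture is of the moment at which its call begins: read the wrist's pose just before it.
- arm.close_job(): hands the job in, once; it reports no verdict.
The state is a dict: "time_s": time; "q": joint angles; "dq": joint speeds; "joint_torque": joint torques, N m; "ee_pos": TCP position; "eef_rot": TCP orientation; "wrist_force": force on the tool from outside, world axes, zero at the start; "ft_torque": the same for the moment, N m; "width": finger opening in m.
Only numpy, scipy, OpenCV 4.12 (cv2) and the standard library are available. Lean on these libraries where they do the work, as an engineer would, in place of code of your own. Each camera call takes 0.05 s, during which the arm holds its last target.

## Working session

There is one attempt and no reset: what is moved stays moved. The work goes in short steps, Python scripts to look and compute and a shell command to move; the robot and the scene stay as the last step left them, time stands still between calls to the robot, and variables do not carry over. Pictures are saved under pics/ and viewed, and the job is handed in when it is done.

```bash
mkdir -p pics; ls; python3 - <<'E'
from bench import arm
import cv2,numpy as np
print(arm.read_state(), arm.nose_length)
for n in ["scene","top"]:
    s=arm.snapshot(n); cv2.imwrite(f"pics/{n}0.png",s["color"][:,:,::-1]); np.savez(f"{n}0.npz",**s)
    print(n,s["camera_matrix"],s["pose"],[k for k in s])
E
```

```text
pics
{'time_s': 0.0, 'q': array([-9.12250832e-01,  4.08111826e-02,  8.38331514e-02, -5.02155943e-04,
       -1.61548119e+00, -3.33667698e-01]), 'dq': array([-0.0010582 ,  0.0004461 ,  0.00070954, -0.0003251 ,  0.00011523,
       -0.00040941]), 'joint_torque': array([-2.03928495e-03, -3.68201029e+01,  3.47411513e+01,  6.93217054e+00,
       -5.28694349e-03,  1.84727361e-05]), 'ee_pos': array([ 0.19150364, -0.56832142,  0.25228392]), 'eef_rot': array([ 5.08052848e-01, -3.09988360e+00, -2.67196708e-03]), 'wrist_force': array([-0.34442407, -0.18782795,  0.05408694]), 'ft_torque': array([-0.00535147, -0.02148883, -0.0099414 ]), 'width': 0.08518059206219283} 0.022
scene [[466.94071591   0.         318.77741483]
 [  0.         466.94071591 243.45249253]
 [  0.           0.           1.        ]] [[-0.56362261 -0.54563975  0.62016676  1.10311963]
 [ 0.82591834 -0.35977557  0.43407422  0.3885943 ]
 [-0.0137273   0.75686115  0.65343152  0.67019447]
 [ 0.          0.          0.          1.        ]] ['color', 'z_map', 'camera_matrix', 'pose']
top [[480.54410744   0.         325.56739014]
 [  0.         480.54410744 240.98596627]
 [  0.           0.           1.        ]] [[-0.0731462   0.96890919 -0.23635698  0.31814754]
 [-0.99730975 -0.07219845  0.01267436  0.01802026]
 [-0.0047843   0.2366482   0.97158362  1.04526406]
 [ 0.          0.          0.          1.        ]] ['color', 'z_map', 'camera_matrix', 'pose']
```

View pics/scene0.png

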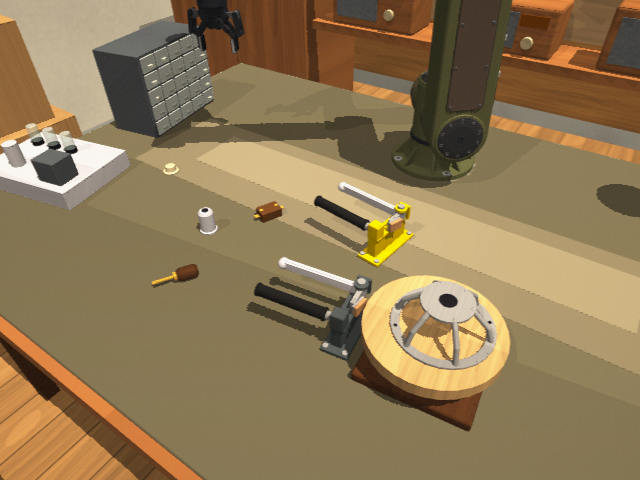

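View pics/top0.png

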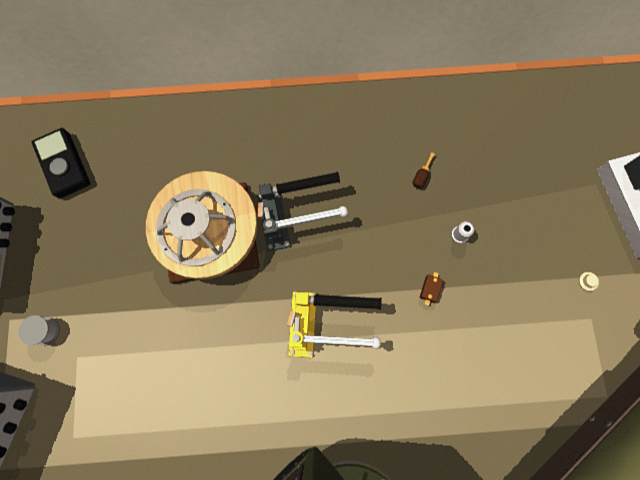

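The top view has two brakes: the dark grey one beside the turntable (pivot about (268,224), lever ball (344,211), bar end (338,178)) and a yellow one (298,338). The grey one fits the description. I'll confirm it in an enlarged crop.

```bash
python3 - <<'E'
import cv2
a=cv2.imread("pics/top0.png")[150:270,230:390]; cv2.imwrite("pics/topc.png",cv2.resize(a,None,fx=5,fy=5,interpolation=cv2.INTER_CUBIC))
a=cv2.imread("pics/scene0.png")[230:370,230:400]; cv2.imwrite("pics/scenec.png",cv2.resize(a,None,fx=4,fy=4,interpolation=cv2.INTER_CUBIC))
E
```

```text
(no output)
```

View pics/topc.png

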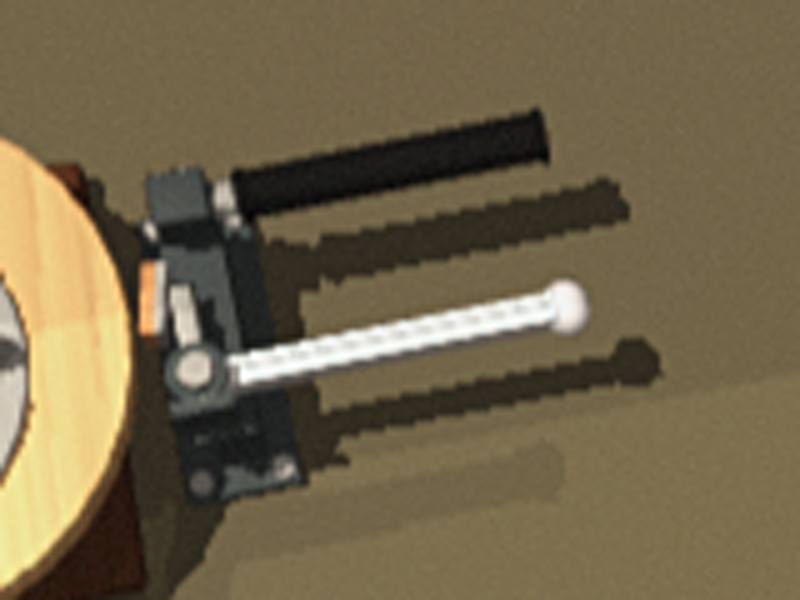

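View pics/scenec.png

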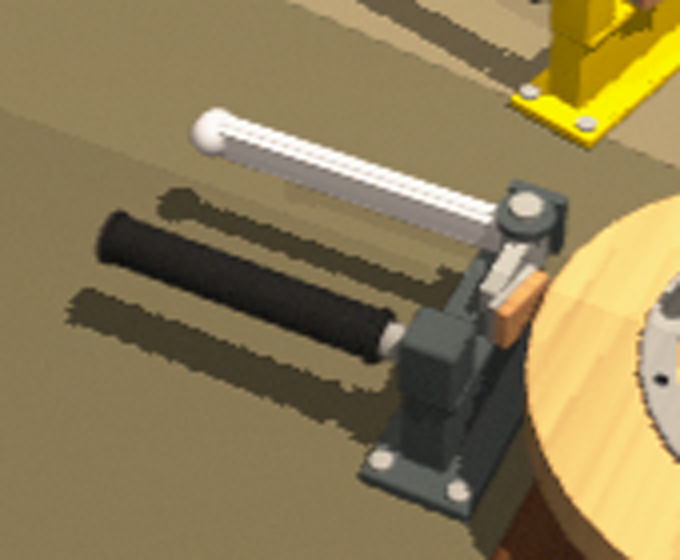

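```bash
cat > h.py <<'E'
import numpy as np
def ray(s,u,v,z):
    K=s["camera_matrix"];T=s["pose"]
    d=T[:3,:3]@np.array([(u-K[0,2])/K[0,0],-(v-K[1,2])/K[1,1],-1]); o=T[:3,3]
    return o+d*(z-o[2])/d[2]
E
python3 - <<'E'
from h import *
np.set_printoptions(precision=4,suppress=True)
t=np.load("top0.npz");s=np.load("scene0.npz")
P={}
for n,S,u,v,z in [("bolt",t,269,223.4,.094),("ball",t,343.6,211.4,.072),("bar0",t,279,188.6,.072),("bar1",t,339,177,.072),
 ("bolt",s,361.3,281.3,.094),("ball",s,283,262.8,.072),("bar1",s,230+117/4,230+239/4,.072),("bar0",s,230+373/4,230+333/4,.072)]:
    z0=S["z_map"][int(round(v)),int(round(u))]
    p=ray(S,u,v,z); T=S["pose"]; 
    K=S["camera_matrix"];q=T[:3,:3]@(z0*np.array([(u-K[0,2])/K[0,0],-(v-K[1,2])/K[1,1],-1]))+T[:3,3]
    P.setdefault(n,[]).append(p); print(n,p,q)
P={k:np.mean(v,axis=0) for k,v in P.items()}
d=(P["ball"]-P["bolt"])[:2]; print("len",np.linalg.norm(d),"ang",np.degrees(np.arctan2(d[1],d[0])))
d2=(P["bar1"]-P["bar0"])[:2]; print("bar ang",np.degrees(np.arctan2(d2[1],d2[0])))
E
```

```text
bolt [0.5953 0.1189 0.094 ] [0.5947 0.1187 0.0962]
ball [ 0.6163 -0.0374  0.072 ] [ 0.6145 -0.0371  0.0779]
bar0 [0.6775 0.0964 0.072 ] [0.6731 0.0954 0.084 ]
bar1 [ 0.6942 -0.0339  0.072 ] [ 0.6904 -0.0334  0.0821]
bolt [0.5984 0.1233 0.094 ] [0.598  0.1231 0.0936]
ball [ 0.6181 -0.0335  0.072 ] [ 0.6233 -0.029   0.0784]
bar1 [ 0.6963 -0.026   0.072 ] [ 0.7018 -0.0204  0.0801]
bar0 [0.6787 0.0981 0.072 ] [0.6845 0.102  0.0802]
len 0.1578907549268734 ang -82.58530146241645
bar ang -82.30835978697718
```

The enlarged crops confirm the grey brake: bare metal lever with ball, black rubber bar, cork shoe at the platter rim. Next I'll compute the approach.

```bash
cat >> h.py <<'E'
from scipy.spatial.transform import Rotation as R
piv=np.array([.5968,.121]); a=np.radians(-82.4)
out=np.array([np.cos(a),np.sin(a)]); press=np.array([-out[1],out[0]])
PP=piv+.125*out-.006*press
def goal(gap,z):   # TCP with closed finger back (14.5mm) 'gap' before press point
    p=PP-(gap+.0145)*press; return np.array([p[0],p[1],z])
# tool x along lever outwards, z down
Rg=R.from_matrix(np.column_stack([[*out,0],[*-press,0],[0,0,-1]]))
def delta(st,g):
    r=R.from_rotvec(st["eef_rot"]); return r.inv().apply(g-st["ee_pos"]), np.degrees((r.inv()*Rg).as_rotvec())
E
python3 - <<'E'
from h import *
from bench import arm
np.set_printoptions(precision=4,suppress=True)
t=np.load("top0.npz")
for u,v in [(381,303),(376,342)]: print(ray(t,u,v,.072))
print(PP,goal(.04,.22),delta(arm.read_state(),goal(.04,.22)))
E
```

```text
[ 0.418  -0.0969  0.072 ]
[ 0.342  -0.0793  0.072 ]
[ 0.6074 -0.0037] [ 0.5534 -0.0109  0.22  ] (array([-0.5209,  0.4128,  0.033 ]), array([  0.0811,   0.0563, -78.9889]))
```

```bash
python3 -m handwheel '{"turn":[[0,0,-7],[0,0,-14],[0,0,-21],[0,0,-28],[0,0,-35],[0,0,-42],[0,0,-49],[0,0,-55]],"travel":[[-0.02,0.015,0],[-0.05,0.04,0],[-0.08,0.065,0],[-0.11,0.085,0],[-0.14,0.11,0],[-0.17,0.135,0],[-0.2,0.16,0],[-0.22,0.175,0]],"claw":[1,1,1,1,1,1,1,1]}' 20
python3 - <<'E'
from h import *
from bench import arm
np.set_printoptions(precision=4,suppress=True)
s=arm.read_state();print(s["ee_pos"],s["width"],s["q"],delta(s,goal(.04,.22)))
E
```

```text
time_s: 0.77
ee_pos: [0.3451, -0.3299, 0.2531]
eef_rot: [-1.891, 2.508, 0.0]
wrist_force: [0.4, -0.1, 0.0]
width: -0.0003
[ 0.3451 -0.3299  0.2531] -0.00029972336866274 [-0.3393 -0.291  -0.2164 -0.0008 -1.6451  0.0608] (array([-0.364 , -0.1125,  0.0335]), array([ -0.0304,   0.0391, -23.5547]))
```

```bash
python3 -m handwheel '{"turn":[[0,0,-6],[0,0,-12],[0,0,-18],[0,0,-23.5],[0,0,-23.5],[0,0,-23.5],[0,0,-23.5],[0,0,-23.5]],"travel":[[-0.035,-0.011,0],[-0.07,-0.022,0],[-0.105,-0.033,0],[-0.14,-0.044,0],[-0.175,-0.055,0],[-0.21,-0.066,0],[-0.245,-0.077,0],[-0.28,-0.088,0]],"claw":[1,1,1,1,1,1,1,1]}'
python3 -m handwheel '{"turn":[[0,0,0],[0,0,0],[0,0,0],[0,0,0],[0,0,0],[0,0,0]],"travel":[[0,0,0],[0,0,0],[0,0,0],[0,0,0],[0,0,0],[0,0,0]],"claw":[1,1,1,1,1,1]}'
python3 - <<'E'
from h import *
from bench import arm
np.set_printoptions(precision=4,suppress=True)
s=arm.read_state();print(s["ee_pos"],s["width"],s["q"],delta(s,goal(.04,.22)),delta(s,goal(.03,.077)))
E
```

```text
time_s: 1.43
ee_pos: [0.5081, -0.0869, 0.2531]
eef_rot: [-2.355, 2.079, 0.0]
wrist_force: [0.3, -0.3, -0.1]
width: -0.0001
time_s: 1.93
ee_pos: [0.5072, -0.0896, 0.2536]
eef_rot: [-2.353, 2.081, -0.0]
wrist_force: [0.7, -0.4, 0.4]
width: -0.0
[ 0.5072 -0.0896  0.2536] -1.8134943611740448e-06 [ 0.2166 -0.1875 -0.1302 -0.     -1.6276 -0.0938] (array([-0.0724, -0.0554,  0.0336]), array([-0.0267,  0.0051, -0.5683])) (array([-0.0725, -0.0653,  0.1766]), array([-0.0267,  0.0051, -0.5683]))
```

```bash
python3 -m handwheel '{"turn":[[0,0,-0.5],[0,0,-0.5],[0,0,-0.5],[0,0,-0.5],[0,0,-0.5],[0,0,-0.5],[0,0,-0.5]],"travel":[[-0.02,-0.015,0.01],[-0.04,-0.03,0.025],[-0.06,-0.045,0.04],[-0.0725,-0.055,0.06],[-0.0725,-0.055,0.07],[-0.0725,-0.055,0.07],[-0.0725,-0.055,0.07]],"claw":[1,1,1,1,1,1,1]}'
python3 - <<'E'
from h import *
from bench import arm
import cv2
np.set_printoptions(precision=4,suppress=True)
s=arm.read_state();print(s["ee_pos"],s["width"],delta(s,goal(.03,.077)))
for n in ["scene","wrist","top"]:
    i=arm.snapshot(n); cv2.imwrite(f"pics/{n}1.png",i["color"][:,:,::-1]); np.savez(f"{n}1.npz",**i)
E
```

```text
time_s: 2.52
ee_pos: [0.5528, -0.0109, 0.1834]
eef_rot: [2.363, -2.069, -0.0]
wrist_force: [0.6, 0.0, 0.8]
width: -0.0003
[ 0.5528 -0.0109  0.1834] -0.0003476999412746945 (array([ 0.    , -0.0106,  0.1064]), array([ 0.0421, -0.0357, -0.0252]))
```

View pics/scene1.png

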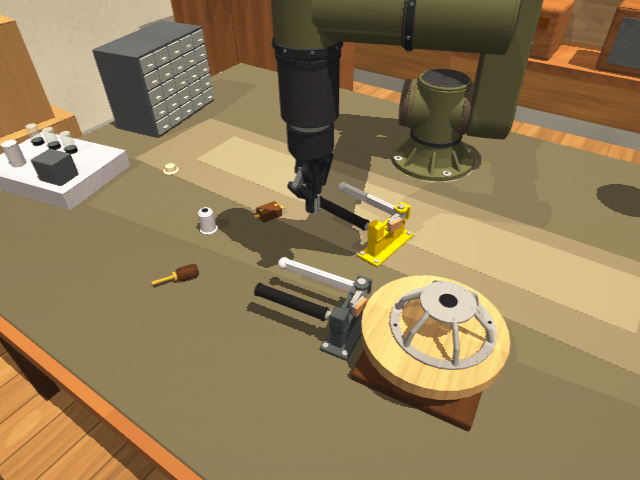

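View pics/wrist1.png

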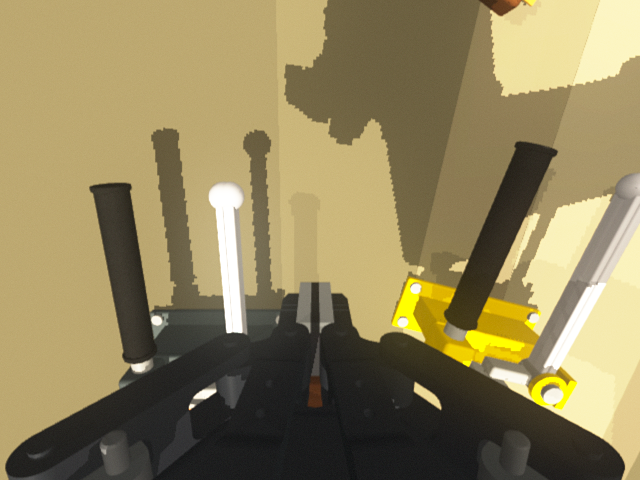

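The wrist view shows the lever (ball at (227,195), blade down to about (235,330)) left of the shut fingers (tips at (316,285)). The bar is beyond it at (95–150, 185–360), and the yellow decoy is on the other side. I'll cross-check the lever position from this view.

```bash
python3 - <<'E'
from h import *
from bench import arm
np.set_printoptions(precision=4,suppress=True)
w=dict(np.load("wrist1.npz")); print(w.keys())
s=arm.read_state(); T=np.eye(4);T[:3,:3]=R.from_rotvec(s["eef_rot"]).as_matrix();T[:3,3]=s["ee_pos"]
w["pose"]=T@w["tool_from_camera"]
for n,u,v,z in [("ball",227,195,.072),("bladeL",217,210,.081),("bladeR",238.5,210,.081),("bladeR2",247,325,.081),("barend",112,188,.072)]:
    p=ray(w,u,v,z); e=p[:2]-piv; print(n,p,"along",e@out,"press",e@press)
# tips
for u,v in [(283,320),(350,320),(316,285)]: 
    z=w["z_map"][v,u];K=w["camera_matrix"]
    print((w["tool_from_camera"]@np.array([*(z*np.array([(u-K[0,2])/K[0,0],-(v-K[1,2])/K[1,1],-1])),1]))[:3])
E
python3 - <<'E'
import cv2
a=cv2.imread("pics/wrist1.png")[160:400,160:440]; cv2.imwrite("pics/wc1.png",cv2.resize(a,None,fx=2.5,fy=2.5,interpolation=cv2.INTER_CUBIC))
E
```

```text
dict_keys(['color', 'z_map', 'camera_matrix', 'tool_from_camera'])
ball [ 0.617  -0.0354  0.072 ] along 0.15774132971275 press -0.0007072293076916025
bladeL [ 0.6209 -0.0263  0.081 ] along 0.14922917647111353 press 0.004408253293441628
bladeR [ 0.6066 -0.0282  0.081 ] along 0.1492163830207644 press -0.009976371774746305
bladeR2 [0.5945 0.0581 0.081 ] along 0.062018871983201086 press -0.01055536097643411
barend [ 0.6951 -0.03    0.072 ] along 0.16264036802191884 press 0.07751743090201134
[ 0.008  -0.0109 -0.0087]
[ 0.0078  0.0138 -0.0084]
[0.0112 0.0013 0.0146]
```

View pics/wc1.png

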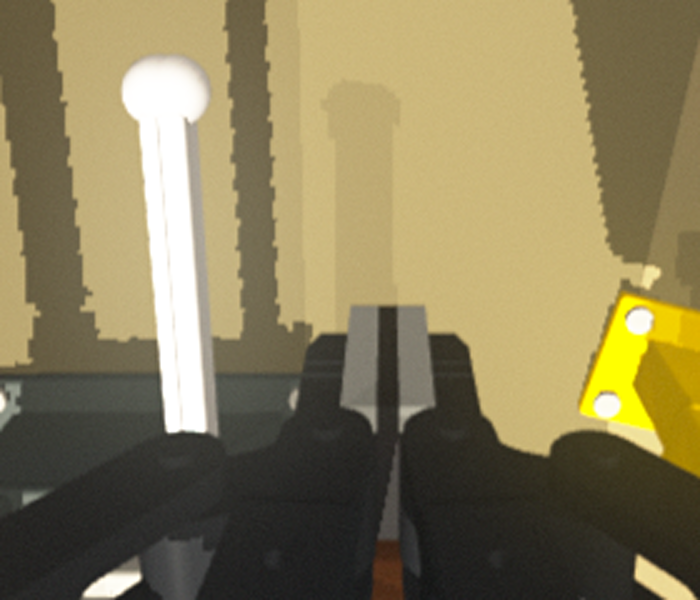

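```bash
python3 - <<'E'
from h import *
np.set_printoptions(precision=4,suppress=True)
w=dict(np.load("wrist1.npz"));K=w["camera_matrix"]
for u,v in [(232,342),(240,350),(200,370),(280,335),(290,300),(270,345),(345,305),(150,400)]:
    z=w["z_map"][v,u]
    print(u,v,(w["tool_from_camera"]@np.array([*(z*np.array([(u-K[0,2])/K[0,0],-(v-K[1,2])/K[1,1],-1])),1]))[:3])
E
```

```text
232 342 [ 0.0135 -0.0242 -0.0307]
240 350 [ 0.0124 -0.0214 -0.0331]
200 370 [ 0.0128 -0.0302 -0.0425]
280 335 [ 0.0126 -0.0102 -0.0255]
290 300 [ 0.0073 -0.0095  0.0085]
270 345 [ 0.0129 -0.0127 -0.0313]
345 305 [0.0072 0.013  0.0042]
150 400 [ 0.0127 -0.0388 -0.0532]
```

The lever position agrees within 1–2 mm, and the knuckles (30 mm or more behind the TCP) will clear the blade and bar. I'll go straight down beside the lever.

```bash
python3 -m handwheel '{"turn":[[0,0,0],[0,0,0],[0,0,0],[0,0,0],[0,0,0],[0,0,0],[0,0,0],[0,0,0]],"travel":[[0,0,0.02],[0,0,0.04],[0,0,0.06],[0,0,0.08],[0,0,0.095],[0,0,0.106],[0,0,0.106],[0,0,0.106]],"claw":[1,1,1,1,1,1,1,1]}'
python3 -m handwheel '{"turn":[[0,0,0],[0,0,0],[0,0,0],[0,0,0],[0,0,0],[0,0,0],[0,0,0],[0,0,0]],"travel":[[0,-0.01,0],[0,-0.02,0],[0,-0.026,0],[0,-0.03,0],[0,-0.032,0],[0,-0.032,0],[0,-0.032,0],[0,-0.032,0]],"claw":[1,1,1,1,1,1,1,1]}'
python3 - <<'E'
from h import *
from bench import arm
import cv2
np.set_printoptions(precision=4,suppress=True)
s=arm.read_state();print(s["ee_pos"],s["wrist_force"][:2]@press,s["wrist_force"],delta(s,goal(0,.077)))
for n in ["scene","wrist"]:
    i=arm.snapshot(n); cv2.imwrite(f"pics/{n}2.png",i["color"][:,:,::-1]); np.savez(f"{n}2.npz",**i)
a=cv2.imread("pics/scene2.png")[200:370,210:410]; cv2.imwrite("pics/scenec2.png",cv2.resize(a,None,fx=3.5,fy=3.5,interpolation=cv2.INTER_CUBIC))
E
```

```text
time_s: 3.33
ee_pos: [0.5534, -0.0104, 0.0781]
eef_rot: [-2.363, 2.069, -0.001]
wrist_force: [0.4, 0.3, 0.2]
width: -0.0005
time_s: 4.0
ee_pos: [0.5847, -0.0058, 0.0774]
eef_rot: [-2.364, 2.069, 0.0]
wrist_force: [-0.0, 0.6, 0.4]
width: -0.0
[ 0.5847 -0.0058  0.0774] 0.03226315570868561 [-0.0482  0.6055  0.4218] (array([ 0.0009, -0.0083,  0.0004]), array([0.0039, 0.0057, 0.0132]))
```

View pics/scenec2.png

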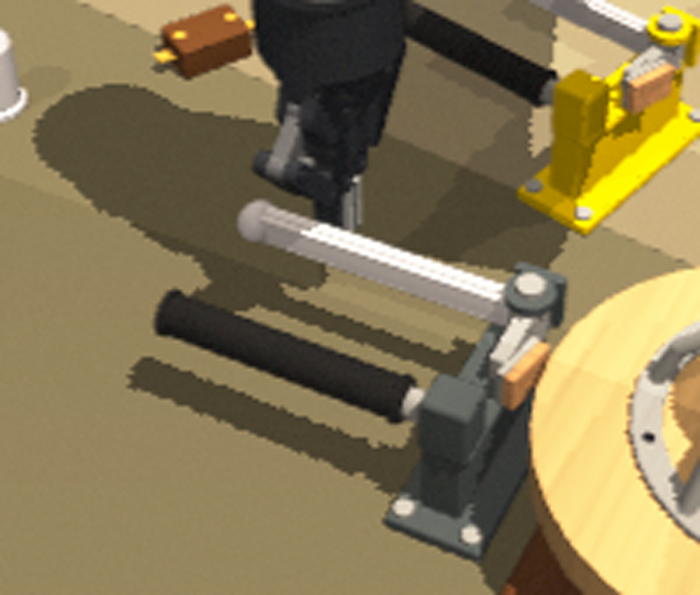

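View pics/wrist2.png

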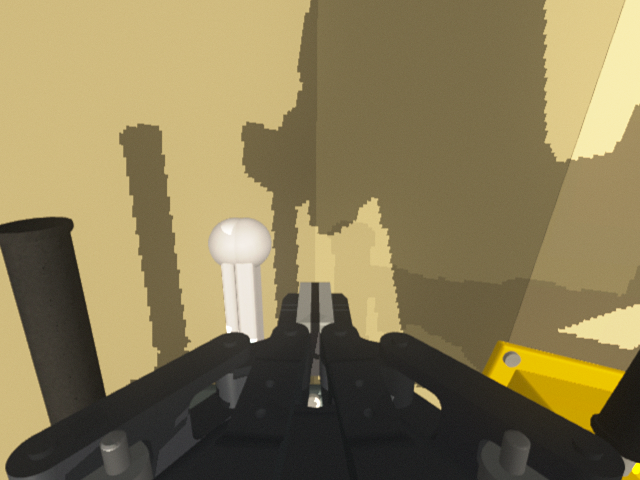

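The shut fingers stand at the outer face of the lever (scene crop: tips at (340,205), just behind the blade), about 8 mm short of contact. I'll follow the lever's arc, turning with it, and compute the waypoints.

```bash
cat >> h.py <<'E'
def arc(th):
    c,s_=np.cos(th),np.sin(th); Q=np.array([[c,-s_],[s_,c]]); o=Q@out;p=Q@press
    q=piv+.125*o-(.006+.0145)*p
    return np.array([*q,.077]), R.from_matrix(np.column_stack([[*o,0],[*-p,0],[0,0,-1]]))
def rel(st,th):
    g,Rt=arc(th); r=R.from_rotvec(st["eef_rot"]); return r.inv().apply(g-st["ee_pos"]), np.degrees((r.inv()*Rt).as_rotvec())
E
python3 - <<'E'
from h import *
from bench import arm
np.set_printoptions(precision=4,suppress=True)
s=arm.read_state()
for th in [0,.02,.04,.06,.08,.1,.12,.14]: print(th,rel(s,th))
E
```

```text
0 (array([ 0.0009, -0.0083,  0.0004]), array([-0.0027,  0.0062,  0.0099]))
0.02 (array([ 0.0013, -0.0108,  0.0004]), array([-0.0028,  0.0061, -1.136 ]))
0.04 (array([ 0.0016, -0.0133,  0.0004]), array([-0.0028,  0.0061, -2.2819]))
0.06 (array([ 0.0019, -0.0158,  0.0004]), array([-0.0029,  0.0061, -3.4278]))
0.08 (array([ 0.0022, -0.0183,  0.0004]), array([-0.0029,  0.0061, -4.5737]))
0.1 (array([ 0.0023, -0.0209,  0.0004]), array([-0.003 ,  0.006 , -5.7197]))
0.12 (array([ 0.0025, -0.0234,  0.0004]), array([-0.0031,  0.006 , -6.8656]))
0.14 (array([ 0.0026, -0.0259,  0.0004]), array([-0.0031,  0.006 , -8.0115]))
```

```bash
python3 -m handwheel '{"turn":[[0,0,0],[0,0,0],[0,0,-1],[0,0,-2],[0,0,-3],[0,0,-4],[0,0,-4.5],[0,0,-4.5]],"travel":[[0,-0.004,0],[0.001,-0.008,0],[0.001,-0.011,0],[0.0015,-0.0135,0],[0.002,-0.016,0],[0.002,-0.017,0],[0.002,-0.0183,0],[0.002,-0.0183,0]],"claw":[1,1,1,1,1,1,1,1]}'
python3 -m handwheel '{"turn":[[0,0,0],[0,0,0],[0,0,0]],"travel":[[0,0,0],[0,0,0],[0,0,0]],"claw":[1,1,1]}'
python3 - <<'E'
from h import *
from bench import arm
import cv2
np.set_printoptions(precision=4,suppress=True)
s=arm.read_state();print(s["wrist_force"][:2]@press)
for th in [.08,.1,.12,.14,.16]: print(th,rel(s,th))
for n in ["scene","top"]:
    i=arm.snapshot(n); cv2.imwrite(f"pics/{n}3.png",i["color"][:,:,::-1]); np.savez(f"{n}3.npz",**i)
a=cv2.imread("pics/scene3.png")[200:370,210:410]; cv2.imwrite("pics/scenec3.png",cv2.resize(a,None,fx=3.5,fy=3.5,interpolation=cv2.INTER_CUBIC))
E
```

```text
time_s: 4.77
ee_pos: [0.6033, -0.0056, 0.0771]
eef_rot: [2.443, -1.974, -0.0]
wrist_force: [-1.3, -1.1, -0.5]
width: -0.0001
time_s: 5.02
ee_pos: [0.6031, -0.0054, 0.0772]
eef_rot: [2.443, -1.975, -0.0]
wrist_force: [-0.6, -1.1, 0.1]
width: -0.0002
-0.7330775820188834
0.08 (array([ 0.0001, -0.    ,  0.0002]), array([ 0.0196,  0.0045, -0.0839]))
0.1 (array([ 0.0005, -0.0025,  0.0002]), array([ 0.0196,  0.0047, -1.2299]))
0.12 (array([ 0.0008, -0.005 ,  0.0002]), array([ 0.0195,  0.0049, -2.3758]))
0.14 (array([ 0.0011, -0.0076,  0.0002]), array([ 0.0195,  0.0051, -3.5217]))
0.16 (array([ 0.0013, -0.0101,  0.0002]), array([ 0.0194,  0.0053, -4.6676]))
```

View pics/scenec3.png

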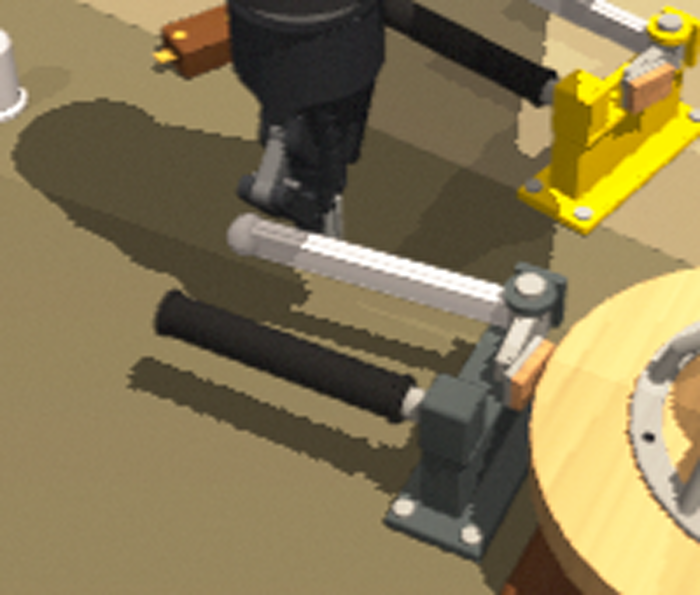

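The lever has swung in (ball moved from (255,218) to (243,232)) at about 1 N, which is the spring alone. I'll carry on in smaller steps.

```bash
python3 -m handwheel '{"turn":[[0,0,-1],[0,0,-2],[0,0,-3],[0,0,-3.5],[0,0,-3.5],[0,0,-3.5]],"travel":[[0.0003,-0.002,0],[0.0006,-0.004,0],[0.001,-0.006,0],[0.001,-0.0075,0],[0.001,-0.0075,0],[0.001,-0.0075,0]],"claw":[1,1,1,1,1,1]}'
python3 -m handwheel '{"turn":[[0,0,-0.5],[0,0,-0.5],[0,0,-1],[0,0,-1]],"travel":[[0.0001,-0.0012,0],[0.0001,-0.0012,0],[0.0003,-0.0025,0],[0.0003,-0.0025,0]],"claw":[1,1,1,1]}'
python3 - <<'E'
from h import *
from bench import arm
np.set_printoptions(precision=4,suppress=True)
s=arm.read_state();print(s["wrist_force"][:2]@press)
for th in [.14,.16,.17,.18,.2]: print(th,rel(s,th))
E
```

```text
time_s: 5.62
ee_pos: [0.6109, -0.0046, 0.0772]
eef_rot: [2.503, -1.899, -0.0]
wrist_force: [-1.9, -0.3, -0.1]
width: 0.0001
time_s: 5.95
ee_pos: [0.6134, -0.0043, 0.0772]
eef_rot: [-2.52, 1.876, 0.0]
wrist_force: [-1.9, -0.7, 0.0]
width: -0.0002
-2.019079506351452
0.14 (array([-0.0002,  0.0027,  0.0002]), array([0.0042, 0.0078, 1.0246]))
0.16 (array([0.0002, 0.0002, 0.0002]), array([ 0.0042,  0.0079, -0.1213]))
0.17 (array([ 0.0004, -0.001 ,  0.0002]), array([ 0.0041,  0.0079, -0.6942]))
0.18 (array([ 0.0006, -0.0023,  0.0002]), array([ 0.0041,  0.0079, -1.2672]))
0.2 (array([ 0.0009, -0.0048,  0.0002]), array([ 0.004 ,  0.008 , -2.4131]))
```

```bash
for i in 1; do :; done
python3 -m handwheel '{"turn":[[0,0,-0.3],[0,0,-0.6],[0,0,-0.6]],"travel":[[0.0001,-0.0006,0],[0.0002,-0.0012,0],[0.0002,-0.0012,0]],"claw":[1,1,1]}' | grep -E "force|ee_pos"
python3 -m handwheel '{"turn":[[0,0,-0.3],[0,0,-0.6],[0,0,-0.6]],"travel":[[0.0001,-0.0006,0],[0.0002,-0.0012,0],[0.0002,-0.0012,0]],"claw":[1,1,1]}'| grep -E "force|ee_pos"
```

```text
ee_pos: [0.6146, -0.0042, 0.0772]
wrist_force: [-1.1, -0.4, -0.5]
ee_pos: [0.6157, -0.004, 0.0772]
wrist_force: [-2.6, -0.4, -0.6]
```

```bash

python3 -m handwheel '{"turn":[[0,0,-0.3],[0,0,-0.6],[0,0,-0.6]],"travel":[[0.0001,-0.0006,0],[0.0002,-0.0012,0],[0.0002,-0.0012,0]],"claw":[1,1,1]}' | grep -E "force|ee_pos"
```

```text
ee_pos: [0.6165, -0.004, 0.0772]
wrist_force: [-5.3, -1.3, 0.7]
```

```bash

python3 -m handwheel '{"turn":[[0,0,-0.3],[0,0,-0.6],[0,0,-0.6]],"travel":[[0.0001,-0.0006,0],[0.0002,-0.0012,0],[0.0002,-0.0012,0]],"claw":[1,1,1]}' | grep -E "force|ee_pos"
```

```text
ee_pos: [0.6171, -0.0041, 0.0772]
wrist_force: [-8.0, -1.5, 2.0]
```

The brake is biting: force is rising steeply at an angle of about 0.18. A little more for a firm hold.

```bash

python3 -m handwheel '{"turn":[[0,0,0],[0,0,0],[0,0,0],[0,0,0]],"travel":[[0,-0.0006,0],[0,-0.0012,0],[0,-0.0012,0],[0,-0.0012,0]],"claw":[1,1,1,1]}' | grep -E "force|ee_pos"
```

```text
ee_pos: [0.6175, -0.004, 0.0772]
wrist_force: [-10.8, -3.0, 5.0]
```

```bash

python3 -m handwheel '{"turn":[[0,0,0],[0,0,0],[0,0,0],[0,0,0],[0,0,0],[0,0,0]],"travel":[[0,-0.0005,0],[0,-0.001,0],[0,-0.001,0],[0,-0.001,0],[0,-0.001,0],[0,-0.001,0]],"claw":[1,1,1,1,1,1]}' | grep -E "time|force|ee_pos"
python3 - <<'E'
from h import *
from bench import arm
import cv2
np.set_printoptions(precision=4,suppress=True)
s=arm.read_state();print(s["wrist_force"][:2]@press, s["wrist_force"],s["ft_torque"],s["width"],rel(s,.185),s["ee_pos"])
for n in ["scene","top","wrist"]:
    i=arm.snapshot(n); cv2.imwrite(f"pics/{n}4.png",i["color"][:,:,::-1]); np.savez(f"{n}4.npz",**i)
a=cv2.imread("pics/scene4.png")[200:370,210:410]; cv2.imwrite("pics/scenec4.png",cv2.resize(a,None,fx=3.5,fy=3.5,interpolation=cv2.INTER_CUBIC))
E
```

```text
time_s: 7.78
ee_pos: [0.6179, -0.0039, 0.0772]
wrist_force: [-13.9, -2.3, 5.4]
-14.067138255882032 [-13.8805  -2.3335   5.4406] [-0.8365  4.3319 -0.0004] -0.00029639943635429214 (array([-0.0003,  0.0015,  0.0002]), array([0.3473, 0.0127, 0.7915])) [ 0.6179 -0.0039  0.0772]
```

View pics/scenec4.png

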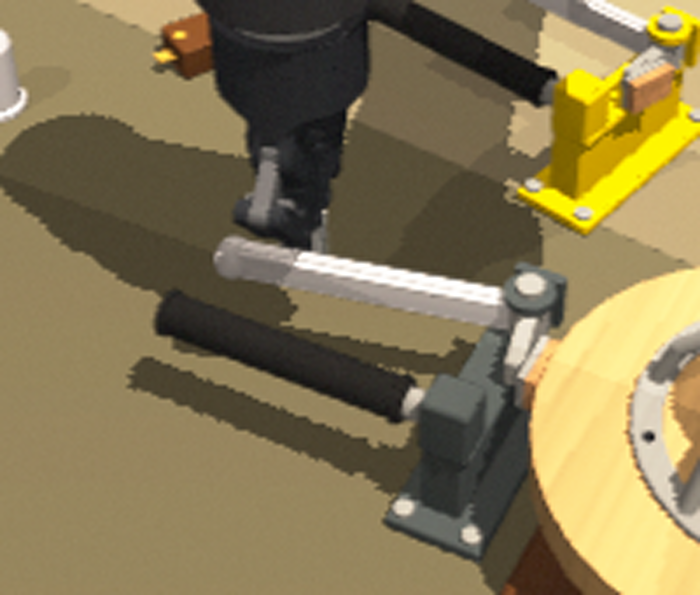

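View pics/wrist4.png

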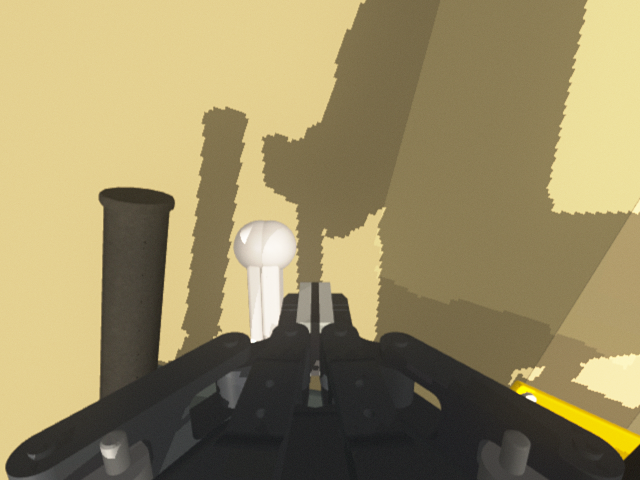

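View pics/scene4.png

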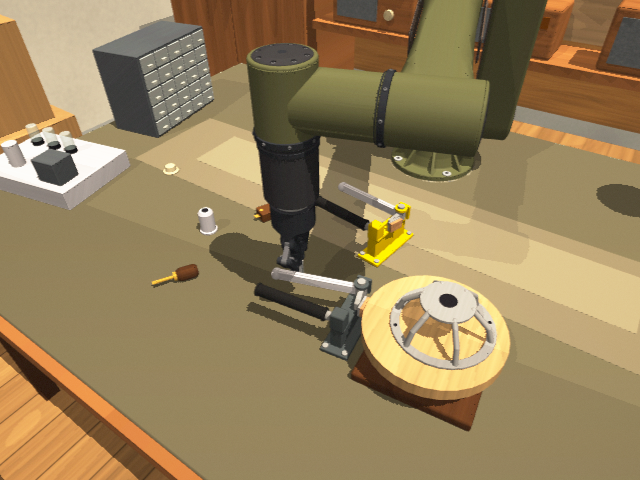

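The lever is in and the cork shoe is against the platter rim (scene crop: (540,365)). A wide gap to the bar remains, the fingers are on the outer face only, and the loose parts look undisturbed. A short check that the hold is steady, then I'll hand in.

```bash

python3 -m handwheel '{"turn":[[0,0,0],[0,0,0],[0,0,0],[0,0,0],[0,0,0],[0,0,0],[0,0,0],[0,0,0]],"travel":[[0,0,0],[0,0,0],[0,0,0],[0,0,0],[0,0,0],[0,0,0],[0,0,0],[0,0,0]],"claw":[1,1,1,1,1,1,1,1]}'
python3 - <<'E'
import cv2,numpy as np
a=cv2.imread("pics/scene0.png").astype(int);b=cv2.imread("pics/scene4.png").astype(int)
for n,(x0,y0,x1,y1) in dict(frame=(385,278,500,370),shield=(190,202,222,240),driver=(145,260,205,292)).items():
    print(n,np.abs(a-b)[y0:y1,x0:x1].mean())
from bench import arm
print(arm.close_job())
E
```

```text
time_s: 8.6
ee_pos: [0.6179, -0.0039, 0.0772]
eef_rot: [2.554, -1.822, -0.006]
wrist_force: [-13.9, -2.1, 5.9]
width: 0.0003
frame 13.38049779458097
shield 13.47998903508772
driver 10.733680555555555
the job is handed in; nothing more can be done
None
```

The brake lever is pressed in until it bites, and I handed the job in at 8.6 s with the arm still holding it there. The backs of the shut, empty fingers press only on the lever's outer face.

- **Bite:** force stayed at about 1–2.5 N until a lever angle of roughly 0.18 rad, then rose steeply.
- **Hold:** I stopped at about 14 N on the press direction, and it was unchanged after another 0.8 s of holding. There is also about 6 N upward on the wrist, which I put down to friction on the lever face but did not check.
- **Bar and shoe:** the last pictures show the cork shoe against the platter rim and a clear gap between lever and bar. Nothing came near the bar or the inner side of the lever.
- **Loose parts:** the valve shield, screwdriver and speaker frame look unmoved in the final scene picture. The capacitor was partly hidden by the arm, but the arm never went near it. The before/after picture comparison was inconclusive: it showed differences of 11–13 grey levels at all three parts I compared. They were similar everywhere, so I think this is image noise or a lighting change, but I judged the parts by eye.

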